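# Snap the axle clip onto a trolley wheel

## Task

Refit the clip that keeps the trolley wheel on its axle: take the clip fork by its handle, push it onto the back of the split clip waiting on the little stand until the fork holds it, bring the clip to the wheel and push it sideways into the axle's groove, along the flats, until it snaps fully home, pushing steadily and no harder than it needs (never 30 N or more). Then draw the fork off and lay it flat on the bench, clear of the wheel. Touch the clip with the fork only, do not press hard on the wheel, and leave the other things on the bench where they are.

Things in the scene. Friction and masses are not known exactly. Their poses are not given: they have to be found in the camera images.
- fork: Clip fork, a loose tool lying flat, about 0.25 kg: black handle 87 long (x -55 to 32), 24 wide, 28 high, then a steel shank 16 wide, 10 high, then a flat steel head 63 wide at the +x end (to x = 106). Balanced near x = 5. Origin: on the underside, below the gripping place; +x along the tool to the head, z up. Handle, shank and head share one flat underside (z = 0).
- fork_grip (a point): Middle of the fork's gripping place: 14 above the underside, straight above the fork's origin. Grip across the 24 wide handle, firmly: the push on the clip acts 4 above the underside and tips the head down a little, onto the hub face, which then bears up to 20 N.
- fork_seat (a point): Where clip_center lies when the clip is fully in the fork's head: x = 95, 4 above the underside (once lifted the clip settles on the ledge). The clip's back then meets the head's 9 high wall (x = 71). It lies on a ledge 2 thick, open to the front, with two prongs 31 apart inside that reach x = 100.
- fork_bump (a point): Inward bump at the end of the fork's left sprung cheek (the right one mirrors it), x = 104, z 2 to 8. The cheeks click past the clip's sides and hold it: pushing the fork onto the clip on the stand takes 2 to 5 N, then it stops against the wall; drawing it off takes 1 to 4 N, which a snapped clip withstands.
- clip: Split retaining clip of spring steel: flat open ring 50 in diameter, 4 thick, about 47 g; a mouth on one side leads in from 24 wide to two lugs 17 apart, a third lug is inside its back. It starts flat on the stand, the post up through it, mouth away from the robot. Origin: centre of the ring, on the underside; +x out of the mouth, z up: push the fork on from the -x side (its back), along +x.
- clip_center (a point): Centre of the clip's ring at mid-thickness, 2 above the clip's origin.
- stand: Clip stand, fixed: grey foot 76 by 64, 12 high; on it an anvil 31 (x) by 23 (y), its top 30 above the bench; on that a post 10 by 11, 18 high, that stops the clip when the fork is pushed on. The clip comes off upwards (over 20). With its underside 25.5 to 27.5 above the bench the fork's ledge runs under the clip. Origin: centre of the foot's underside; +x as the clip's.
- stand_rest (a point): Centre of the anvil's top, 30 above the bench. The clip's origin starts here, within 2, its yaw within 0.05 rad of the stand's.
- wheel_unit: Fixed wooden board 190 by 160 with a blue bracket and a wheel (free to turn) lying on its upright stub axle. Wheel 160 in diameter, tyre top 65 above the bench; grey hub, flat face 84 in diameter, 69 above the bench. There the axle, 26 in diameter, has a groove 10 high: two side slots that leave flats 20 across, 17 long, along x. Head above, top at 89. Origin: under the axle, at the bench.
- groove (a point): On the axle's axis at the hub face (foot of the groove); axes as wheel_unit's. The clip goes in under the axle's head, mouth first, its x axis along this x axis (from -x, or from +x), on the axis within 1: at the right height with the fork's underside on the hub face or up to 2 above it. Home, with the fork off, clip_center lies 2 above this point.
- axle_top (a point): Top of the axle's head, 20 above the hub face, on the axis. How the push feels: the clip's mouth meets the flats 30 before home; the push rises to 16 to 23 N some 19 before home, then 10 to 16 N until 2 before home, where the lugs snap round the far end of the flats, the push drops, then a hard stop: home. An arm pushing on position gives way by some mm, so feel for the snap and stop.
- screwdriver: Bystander: screwdriver with orange handle lying near the robot, 190 long. Origin: centre of its underside.
- pliers: Bystander: pliers with orange handles, 150 long, lying near the robot. Origin: under its pivot.
- tape_roll: Bystander: roll of tape 88 in diameter, 36 high, lying between stand and wheel. Origin: centre of its underside.
- washer: Bystander: plain closed steel washer 48 in diameter, 3 thick (not the clip: no mouth). Origin: centre of its underside.
- grease_tin: Bystander: dark tin 72 in diameter, 55 high. Origin: centre of its underside.
- cleaner: Bystander: bottle 68 in diameter, 190 high. Origin: centre of its underside.
- glove_box: Bystander: white carton 70 by 120, 60 high. Origin: centre of its underside.

How it is judged:
By the outcome, as a careful person would: the job done as asked, in the order asked, and still so for the second after the job is handed in, with the robot touching nothing.
It also fails if it takes over 72 s, if anything falls off the work surface, if the arm or the gripper's body presses on something with over 40 N, if the wrist force passes 120 N, or if a joint passes its speed limit or range.

## Robot

A 7-joint arm with a two-finger parallel gripper is mounted at the origin on the work surface. World frame = base frame: x ahead of the robot, y to its left, z up, the work surface at z = 0. Lengths are in mm, angles in rad, forces in N, time in s.
With the tool pointing down it reaches from about 425 to 950 mm from the base axis. Payload 4.7 kg.
Tool frame: the origin (TCP) lies midway between the tips of the shut fingers; the grasp point (between the pads) lies 19 mm behind it; x points along the fingers, z is the direction in which the jaws open and shut, and the axes are right-handed (so a half turn about x gives the same grasp; the last joint's range is limited). The gripper opens to 85 mm and grips with 20 to 120 N. Pads are 22 mm wide; open, the fingers measure 114 mm over their backs; the gripper's body (76 mm by 85 mm) begins 54 mm behind the grasp point. The pads swing forward as they close: fully open they stand 13 mm farther back than shut.
Start: joints at [1.083, 0.469, -0.049, 1.532, 0.024, 1.141, -0.082], TCP at [298.986, -605.191, 231.335] pointing down, gripper open.
Joint ranges: [-2.59, 2.59], [-0.33, 1.99], [-1.39, 1.29], [0.1, 2.45], [-1.04, 4.18], [0.21, 1.99], [-2.66, 2.66]. Speed limits (rad/s): [2.57, 2.57, 3.14, 3.14, 3.14, 3.14, 3.14].

## Interface

Orientations are given as a rotation vector (axis times angle).
In Python, from station import get_state, read_camera, camera_info, finish_job, search_frame, cut_out, pinpoint gives the robot as it stands. The module is installed in compiled form; this text tells all that it offers.
- The arm moves only by the tool drive_tool, never from a script. Its argument "steps" is a list of rows, each an object of numbers: "tx", "ty", "tz": the shift along the tool's x, y, z in m; "rx", "ry", "rz": the turn, a rotation vector about the tool's x, y, z in rad. In form: [{"tx": .., "ty": .., "tz": .., "rx": .., "ry": .., "rz": ..}, ...]. A call has 1 to 12 rows; each row is the pose to reach, as a shift and turn from the pose commanded when the call began, along the tool's axes at that moment; what a row does not reach only later rows make up. A row lasts 1/12 s, in which the tool goes at most 41.7 mm and 7.16 degrees, less where a joint would pass 70% of its speed; a pose out of reach is approached as far as the arm can. A call with a gripper value outside its range is refused whole. "grip" is the opening in per cent of the stroke, from 0 (shut) to 100 (fully open), set as the call begins (left out, the last holds). The fingers move at their own pace and stop on an object; "squeeze" is the grip in N (left out, the last holds). Time passes only in rows, so rows that repeat a pose let the fingers close. It gives the time, the measured TCP pose, the force and the opening at its end, in the units of the state.
- get_state(): the state, without advancing time (a new reading comes with each control period).
- read_camera(name): name is "side" or "top"; returns the picture (480x640x3 uint8, red, green, blue); there is no depth.
- camera_info(name): a dict with "mtx" (3x3 intrinsics, pixels), "k1" (the pictures are not rectified: a ray, as slopes to the right and down, at radius r is drawn at 1 + k1 r^2 times it, then the intrinsics apply), "position" and "rotation" of the camera in the world. Camera axes: x right, y up, looking along -z (the intrinsics and any distortion apply to the point x, -y, -z); pixel columns grow to the right and rows downward; lengths in mm; the calibration is good to about 2 mm. A picture is of the moment at which its call begins. camera_info takes no time and is no camera call.
- finish_job(): hands the job in, once; it reports no verdict.
Trained networks look in the newest picture that a camera, given by its name, has taken for a name from the list of things; names that differ only in an ending like _2 or _b are one class to them, and where a whole thing is asked for, a point or a joint stands for the part that bears it (a point fixed in the world has none). Each returns a list of dicts, best first, with "confidence" (0 to 1); they miss things now and then, are a little off and sometimes report something else, mostly with a low value. They report only what shows in the picture. A call takes as long as a camera call.
- search_frame(name, camera): "extent" ([centre column, centre row, width, height] in pixels, round what is visible of it).
- cut_out(name, camera): "mask" (480x640 bool, what is visible of it) and "extent" ([centre column, centre row, width, height] in pixels, round what is visible of it).
- pinpoint(name, camera): "point" ([row, column] in pixels: a listed point, or the origin of a listed thing).
The state is a dict: "time": time; "qpos": joint angles; "joint_vel": joint speeds; "effort": joint torques, N m; "position": TCP position; "ee_rot": TCP orientation; "ft_force": force on the tool from outside, world axes, zero at the start; "moment": the same for the moment, N m; "grip_width": finger opening in mm.
Only numpy, scipy, OpenCV 4.12 (cv2) and the standard library are available. Lean on these libraries where they do the work, as an engineer would, in place of code of your own. Each camera call takes 0.05 s, during which the arm holds its last target. There are 200 camera calls.

## Working session

There is one attempt and no reset: what is moved stays moved. The work goes in short steps, Python scripts to look and compute and a tool call to move; the robot and the scene stay as the last step left them, time stands still between calls to the robot, and variables do not carry over. Pictures are saved under pics/ and viewed, about 8 in all and at most 12, crops included, and the job is handed in when it is done.

Besides the shell and the picture viewer there is one more tool, called as a command line: name --argument value ..., lists and objects as JSON in quotes. drive_tool: Moves the arm, as the interface text tells. Its arguments: {"type":"object","properties":{"steps":{"type":"array","items":{"type":"object","properties":{"tx":{"type":"number"},"ty":{"type":"number"},"tz":{"type":"number"},"rx":{"type":"number"},"ry":{"type":"number"},"rz":{"type":"number"}}}},"grip":{"type":"number"},"squeeze":{"type":"number"}},"required":["steps"]}

```bash
mkdir -p pics; cat > h.py <<'E'
import numpy as np, cv2
from station import *
from scipy.spatial.transform import Rotation as R
def cam(n):
    c=camera_info(n); M=np.array(c["rotation"],float)
    if M.shape!=(3,3): M=R.from_rotvec(M.ravel()).as_matrix()
    return np.array(c["mtx"]),float(c["k1"]),np.array(c["position"],float),M
def ray(n,u,v):
    K,k1,p,M=cam(n)
    q=cv2.undistortPoints(np.array([[[u,v]]],float),K,np.array([k1,0,0,0.]))[0,0]
    d=M@np.array([q[0],-q[1],-1]); return p,d/np.linalg.norm(d)
def onz(n,u,v,z):
    p,d=ray(n,u,v); return p+d*(z-p[2])/d[2]
def proj(n,P):
    K,k1,p,M=cam(n); c=M.T@(np.array(P,float)-p); x,y=c[0]/-c[2],-c[1]/-c[2]
    s=1+k1*(x*x+y*y); return K[:2,:2]@[x*s,y*s]+K[:2,2]
def pp(name,n,z):
    r=pinpoint(name,n)
    return [(round(o["confidence"],2),np.round(o["point"],1),np.round(onz(n,o["point"][1],o["point"][0],z),1)) for o in r[:3]]
E
python3 - <<'E'
from h import *
s=get_state(); print(s)
for n in("top","side"):
    im=read_camera(n); cv2.imwrite(f"pics/{n}0.png",im[:,:,::-1]); K,k,p,M=cam(n); print(n,K[0,0],k,p,M.round(3).tolist())
    for nm,z in [("fork",0),("fork_grip",14),("fork_seat",4),("clip",30),("clip_center",32),("stand",0),("stand_rest",30),("groove",69),("axle_top",89),("tape_roll",0),("washer",0)]:
        print(nm,pp(nm,n,z))
E
```

```text
{'time': 0.0, 'qpos': array([ 1.08310394,  0.46944119, -0.04856502,  1.53371539,  0.02411238,
        1.1409801 , -0.08234407]), 'joint_vel': array([ 5.01022843e-04, -6.42292443e-04, -7.58602268e-04, -6.09517180e-04,
        1.35610259e-03,  8.36102482e-05, -1.09051262e-03]), 'effort': array([ 5.94365611e-04, -5.10306144e+01, -4.70095198e-02, -2.37713045e+01,
        1.04435073e-02,  7.43106444e-03,  6.30560308e-06]), 'position': array([ 298.66349033, -604.67342269,  230.25240303]), 'ee_rot': array([ 0.8659899 ,  1.39372312, -0.86443273]), 'ft_force': array([-0.63841262,  0.27855122,  0.58128884]), 'moment': array([-0.00809541, -0.05414838, -0.02579461]), 'grip_width': 85.78102838404583}
top 503.5050420253643 -0.12531006878416084 [ 402.01282511  100.01013369 1156.56728164] [[0.013, 0.989, -0.148], [-1.0, 0.014, 0.006], [0.008, 0.148, 0.989]]
fork [(0.73, array([298.6, 358.6]), array([445. ,  -1.3,   0. ])), (0.33, array([233. , 466.4]), array([ 601.4, -256.6,    0. ]))]
fork_grip [(0.56, array([296.2, 363.1]), array([450.1, -10.3,  14. ]))]
fork_seat [(0.85, array([250.9, 357. ]), ar
[... 1280 characters left out ...]
,   30. ])), (0.42, array([224.2, 323.6]), array([600.7, 202. ,  30. ]))]
clip_center [(0.58, array([404.8, 417.7]), array([ 599.9, -257.4,   32. ]))]
stand [(0.87, array([412.1, 416.5]), array([ 604.5, -254.6,    0. ]))]
stand_rest [(0.62, array([402.8, 418.6]), array([ 603.6, -253.9,   30. ]))]
groove [(0.84, array([198.2, 321.8]), array([610.9, 245. ,  69. ])), (0.39, array([193.7, 325.1]), array([623.4, 258.6,  69. ]))]
axle_top [(0.58, array([191.6, 328. ]), array([623.2, 238.5,  89. ]))]
tape_roll [(0.75, array([283.5, 402.6]), array([704.9,   8. ,   0. ]))]
washer [(0.73, array([271.9, 438.9]), array([791.7,  13. ,   0. ])), (0.43, array([306.8, 331.1]), array([546.7,  -2.9,   0. ]))]
```

```bash
python3 - <<'E'
import cv2,numpy as np
t=cv2.imread("pics/top0.png"); s=cv2.imread("pics/side0.png")
cv2.imwrite("pics/a.png",np.vstack([np.hstack([cv2.resize(t,(400,300)),cv2.resize(s,(400,300))]),np.hstack([cv2.resize(t[195:270,430:510],None,fx=3.33,fy=4)[:300,:266],cv2.resize(t[180:255,207:287],None,fx=3.33,fy=4)[:300,:266],cv2.resize(t[240:330,320:400],None,fx=3.35,fy=3.34)[:300,:268]])]))
E
```

```text
(no output)
```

View pics/a.png

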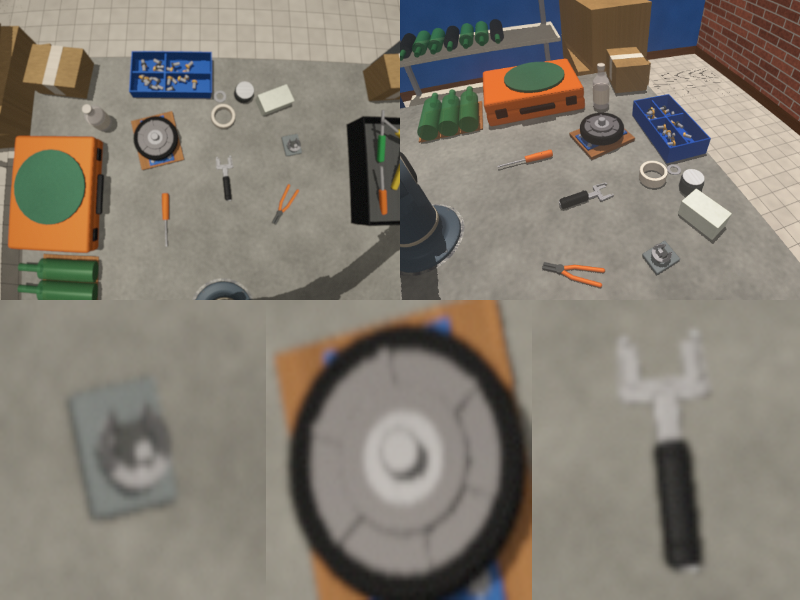

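View pics/side0.png

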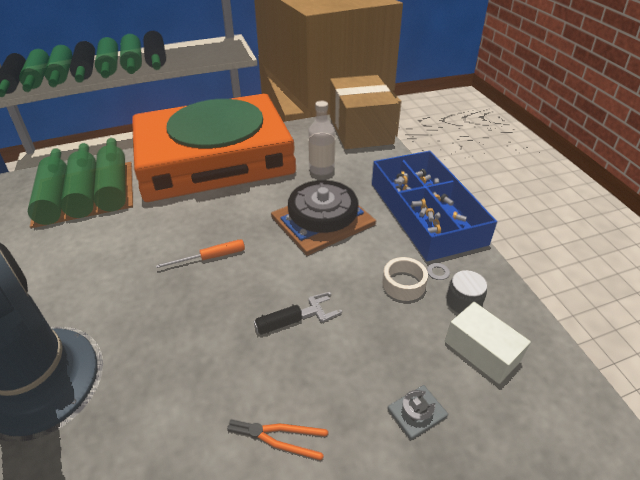

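```bash
cat > fit.py <<'E'
from h import *
from scipy.optimize import minimize
def box(x0,x1,y0,y1,z0,z1): return np.array([[x,y,z] for x in(x0,x1) for y in(y0,y1) for z in(z0,z1)],float)
def cyl(r,z0,z1,n=40):
    a=np.linspace(0,2*np.pi,n); return np.array([[r*np.cos(t),r*np.sin(t),z] for t in a for z in(z0,z1)])
FORK=[box(-55,32,-12,12,0,28),box(32,71,-8,8,0,10),box(64,78,-31.5,31.5,0,9),box(70,106,24.5,31.5,0,8),box(70,106,-31.5,-24.5,0,8)]
STAND=[box(-38,38,-32,32,0,12),box(-15,15,-11,11,12,30),cyl(25,30,34),box(-5,5,-5.5,5.5,30,48)]
WHEEL=[box(-95,95,-80,80,0,14),cyl(80,25,65),cyl(42,60,69),cyl(13,69,89)]
def sil(n,parts,p,z=0,S=4):
    m=np.zeros((480*S,640*S),np.uint8); c,s=np.cos(p[2]),np.sin(p[2]); Rz=np.array([[c,-s,0],[s,c,0],[0,0,1]])
    for b in parts:
        q=np.array([proj(n,P) for P in b@Rz.T+[p[0],p[1],z]])
        cv2.fillConvexPoly(m,cv2.convexHull(np.round((q+.5)*S).astype(np.int32)),1)
    return m.astype(bool)
def fit(name,parts,p0,cams=("top","side"),z=0):
    T={}
    for n in cams:
        r=cut_out(name,n)
        r=[o for o in r if np.hypot(*(np.array(o["extent"][:2])-proj(n,[p0[0],p0[1],20])))<45]
        if r: T[n]=(cv2.resize(r[0]["mask"].astype(np.float32),None,fx=4,fy=4,interpolation=cv2.INTER_LINEAR)>.5); print(name,n,round(r[0]["confidence"],2),r[0]["mask"].sum())
    for use in [list(T)]+[[n] for n in T]:
        def f(d):
            p=[p0[0]+d[0]*10,p0[1]+d[1]*10,p0[2]+d[2]*.2]; L=0
            for n in use:
                m=sil(n,parts,p,z); L-= (m&T[n]).sum()/(m|T[n]).sum()
            return L/len(use)
        r=min((minimize(f,[0,0,a],method="Nelder-Mead",options=dict(initial_simplex=np.array([[0,0,a],[1,0,a],[0,1,a],[0,0,a+1]]),xatol=.01,fatol=1e-4,maxiter=90)) for a in(0,)),key=lambda r:r.fun)
        print(name,use,np.round([p0[0]+r.x[0]*10,p0[1]+r.x[1]*10,p0[2]+r.x[2]*.2],3),"iou",round(-r.fun,3))
E
time python3 - <<'E'
from fit import *
s=get_state(); print(R.from_rotvec(s["ee_rot"]).as_matrix().round(3))
fit("fork",FORK,[450,-8,.1])
fit("stand",STAND,[604,-257,.2])
fit("wheel_unit",WHEEL,[612,247,.18])
E
```

```text
[[ 0.     0.897  0.443]
 [-0.     0.443 -0.897]
 [-1.     0.     0.   ]]
fork top 0.81 736
fork side 0.64 1237Traceback (most recent call last):
  File "<stdin>", line 3, in <module>
  File "fit.py", line 27, in fit
    r=min((minimize(f,[0,0,a],method="Nelder-Mead",options=dict(initial_simplex=np.array([[0,0,a],[1,0,a],[0,1,a],[0,0,a+1]]),xatol=.01,fatol=1e-4,maxiter=90)) for a in(0,)),key=lambda r:r.fun)
  File "fit.py", line 27, in <genexpr>
    r=min((minimize(f,[0,0,a],method="Nelder-Mead",options=dict(initial_simplex=np.array([[0,0,a],[1,0,a],[0,1,a],[0,0,a+1]]),xatol=.01,fatol=1e-4,maxiter=90)) for a in(0,)),key=lambda r:r.fun)
           ~~~~~~~~^^^^^^^^^^^^^^^^^^^^^^^^^^^^^^^^^^^^^^^^^^^^^^^^^^^^^^^^^^^^^^^^^^^^^^^^^^^^^^^^^^^^^^^^^^^^^^^^^^^^^^^^^^^^^^^^^^^^^^^^^^^^^^^^^^^^^^^^^^^^
    res = _minimize_neldermead(fun, x0, args, callback, bounds=bounds,
                               **options)
    fxcc = func(xcc)
    fx = function(np.copy(x), *(wrapper_args + args))
  File "fit.py", line 25, in f
    m=sil(n,parts,p,z); L-= (m&T[n]).sum()/(m|T[n]).sum()
  File "fit.py", line 12, in sil
    q=np.array([proj(n,P) for P in b@Rz.T+[p[0],p[1],z]])
                ~~~~^^^^^
  File "h.py", line 15, in proj
    K,k1,p,M=cam(n); c=M.T@(np.array(P,float)-p); x,y=c[0]/-c[2],-c[1]/-c[2]
             ~~~^^^
  File "h.py", line 5, in cam
    c=camera_info(n); M=np.array(c["rotation"],float)
ValueError: time passes only in moves, steps and waits

real	0m8.785s
user	0m3.105s
sys	0m0.422s
```

```bash
sed -i 's/^def cam(n):/import functools\n@functools.cache\ndef cam(n):/' h.py
time python3 - <<'E'
from fit import *
fit("fork",FORK,[450,-8,.1])
fit("stand",STAND,[604,-257,.2])
fit("wheel_unit",WHEEL,[612,247,.18])
E
```

```text
fork top 0.81 736
fork side 0.64 1237
fork ['top', 'side'] [ 4.49854e+02 -8.83200e+00  1.09000e-01] iou 0.761
fork ['top'] [ 4.50104e+02 -9.48900e+00  9.60000e-02] iou 0.755
fork ['side'] [ 4.49957e+02 -9.77700e+00  1.26000e-01] iou 0.772
stand top 0.69 698
stand side 0.71 1274
stand ['top', 'side'] [ 6.03994e+02 -2.53879e+02  1.81000e-01] iou 0.694
stand ['top'] [ 6.03926e+02 -2.53580e+02  1.79000e-01] iou 0.746
stand ['side'] [ 6.04144e+02 -2.56068e+02  1.97000e-01] iou 0.645
wheel_unit top 0.89 5722
wheel_unit side 0.95 4779
wheel_unit ['top', 'side'] [6.14605e+02 2.49678e+02 2.56000e-01] iou 0.968
wheel_unit ['top'] [6.14445e+02 2.49064e+02 2.58000e-01] iou 0.98
wheel_unit ['side'] [6.14925e+02 2.50706e+02 2.64000e-01] iou 0.957
real	0m10.604s
user	0m8.177s
sys	0m0.228s
```

drive_tool --steps '[{"tx": 0.02, "ty": 0.03, "tz": -0.035, "rx": 0.03}, {"tx": 0.04, "ty": 0.06, "tz": -0.07, "rx": 0.06}, {"tx": 0.05, "ty": 0.085, "tz": -0.1, "rx": 0.09}, {"tx": 0.06, "ty": 0.11, "tz": -0.13, "rx": 0.12}, {"tx": 0.07, "ty": 0.135, "tz": -0.16, "rx": 0.15}, {"tx": 0.08, "ty": 0.16, "tz": -0.19, "rx": 0.18}, {"tx": 0.09, "ty": 0.185, "tz": -0.22, "rx": 0.21}, {"tx": 0.1, "ty": 0.21, "tz": -0.25, "rx": 0.24}, {"tx": 0.1, "ty": 0.235, "tz": -0.28, "rx": 0.27}, {"tx": 0.1, "ty": 0.26, "tz": -0.31, "rx": 0.3}, {"tx": 0.1, "ty": 0.28, "tz": -0.335, "rx": 0.354}, {"tx": 0.1, "ty": 0.3, "tz": -0.36, "rx": 0.354}]' --grip 100

```text
invalid input at $.steps[0]: expected keys tx, ty, tz, rx, ry, rz
```

drive_tool --steps '[{"tx": 0.05, "ty": 0.2, "tz": -0.235, "rx": 0.354, "ry": 0, "rz": 0}, {"tx": 0.05, "ty": 0.2, "tz": -0.235, "rx": 0.354, "ry": 0, "rz": 0}, {"tx": 0.1, "ty": 0.4, "tz": -0.467, "rx": 0.354, "ry": 0, "rz": 0}, {"tx": 0.1, "ty": 0.4, "tz": -0.467, "rx": 0.354, "ry": 0, "rz": 0}, {"tx": 0.1, "ty": 0.4, "tz": -0.467, "rx": 0.354, "ry": 0, "rz": 0}, {"tx": 0.1, "ty": 0.4, "tz": -0.467, "rx": 0.354, "ry": 0, "rz": 0}, {"tx": 0.1, "ty": 0.4, "tz": -0.467, "rx": 0.354, "ry": 0, "rz": 0}, {"tx": 0.1, "ty": 0.4, "tz": -0.467, "rx": 0.354, "ry": 0, "rz": 0}, {"tx": 0.1, "ty": 0.4, "tz": -0.467, "rx": 0.354, "ry": 0, "rz": 0}, {"tx": 0.1, "ty": 0.4, "tz": -0.467, "rx": 0.354, "ry": 0, "rz": 0}, {"tx": 0.1, "ty": 0.4, "tz": -0.467, "rx": 0.354, "ry": 0, "rz": 0}, {"tx": 0.1, "ty": 0.4, "tz": -0.467, "rx": 0.354, "ry": 0, "rz": 0}]' --grip 100

```text
time: 2.6
position: [421.0, -125.2, 151.3]
ee_rot: [1.132, 1.255, -1.131]
ft_force: [1.5, 0.2, -0.1]
grip_width: 85.3
```

```bash
cat >> h.py <<'E'
def yaw(s):
    M=R.from_rotvec(s["ee_rot"]).as_matrix(); return np.arctan2(M[1,1],M[0,1])
def go(x,y,z,yw):
    s=get_state(); M=R.from_rotvec(s["ee_rot"]).as_matrix(); d=M.T@(np.array([x,y,z])-s["position"])
    Y=R.from_rotvec([0,0,yw]).as_matrix(); G=np.column_stack([[0,0,-1],Y[:,0],np.cross([0,0,-1],Y[:,0])])
    print("t %.2f pos"%s["time"],s["position"].round(1),"yaw %.3f"%yaw(s),"F",s["ft_force"].round(1),"w %.1f"%s["grip_width"]); print("shift m",(d/1000).round(4),"rot",R.from_matrix(M.T@G).as_rotvec().round(4))
E
python3 -c "
from h import *
go(450,-9.3,60,.108); print(get_state()['joint_vel'].round(2))"
```

```text
t 2.60 pos [ 421.  -125.2  151.3] yaw 0.104 F [ 1.5  0.2 -0.1] w 85.3
shift m [ 0.0912  0.0408 -0.1123] rot [-0.0036  0.0007 -0.0012]
[-0.81  0.09 -0.36  0.13  0.13 -0.22 -1.24]
```

drive_tool --steps '[{"tx": 0.02, "ty": 0.02, "tz": -0.04, "rx": 0, "ry": 0, "rz": 0}, {"tx": 0.04, "ty": 0.03, "tz": -0.07, "rx": 0, "ry": 0, "rz": 0}, {"tx": 0.06, "ty": 0.036, "tz": -0.096, "rx": 0, "ry": 0, "rz": 0}, {"tx": 0.06, "ty": 0.036, "tz": -0.096, "rx": 0, "ry": 0, "rz": 0}, {"tx": 0.06, "ty": 0.036, "tz": -0.096, "rx": 0, "ry": 0, "rz": 0}]'

```text
time: 3.02
position: [446.0, -25.9, 90.3]
ee_rot: [1.128, 1.261, -1.13]
ft_force: [0.1, -0.6, -1.1]
grip_width: 84.8
```

```bash
python3 -c "
from h import *
go(450,-9.3,12,.108); print(get_state()['joint_vel'].round(2))"
```

```text
t 3.02 pos [446.  -25.9  90.3] yaw 0.109 F [ 0.1 -0.6 -1.1] w 84.8
shift m [ 0.0783  0.0059 -0.016 ] rot [ 0.0013 -0.0008  0.0022]
[ 0.05 -0.03  0.04 -0.02  0.01  0.01  0.01]
```

drive_tool --steps '[{"tx": 0.03, "ty": 0.006, "tz": -0.016, "rx": 0, "ry": 0, "rz": 0}, {"tx": 0.055, "ty": 0.006, "tz": -0.016, "rx": 0, "ry": 0, "rz": 0}, {"tx": 0.075, "ty": 0.006, "tz": -0.016, "rx": 0, "ry": 0, "rz": 0}, {"tx": 0.087, "ty": 0.006, "tz": -0.016, "rx": 0, "ry": 0, "rz": 0}, {"tx": 0.087, "ty": 0.006, "tz": -0.016, "rx": 0, "ry": 0, "rz": 0}]'

```text
time: 3.43
position: [449.7, -12.9, 2.7]
ee_rot: [1.131, 1.258, -1.136]
ft_force: [-1.1, -0.2, 0.4]
grip_width: 85.5
```

```bash
python3 -c "
from fit import *
go(450,-9.3,3,.108)
for n in ('top','side'): read_camera(n)
im=read_camera('side')
cv2.imwrite('pics/b.png',cv2.resize(im[240:360,220:380,::-1],None,fx=5,fy=5,interpolation=cv2.INTER_CUBIC))"
```

```text
t 3.43 pos [449.7 -12.9   2.7] yaw 0.102 F [-1.1 -0.2  0.4] w 85.5
shift m [-0.0003  0.0006 -0.0036] rot [-0.0056  0.0007  0.0034]
```

View pics/b.png

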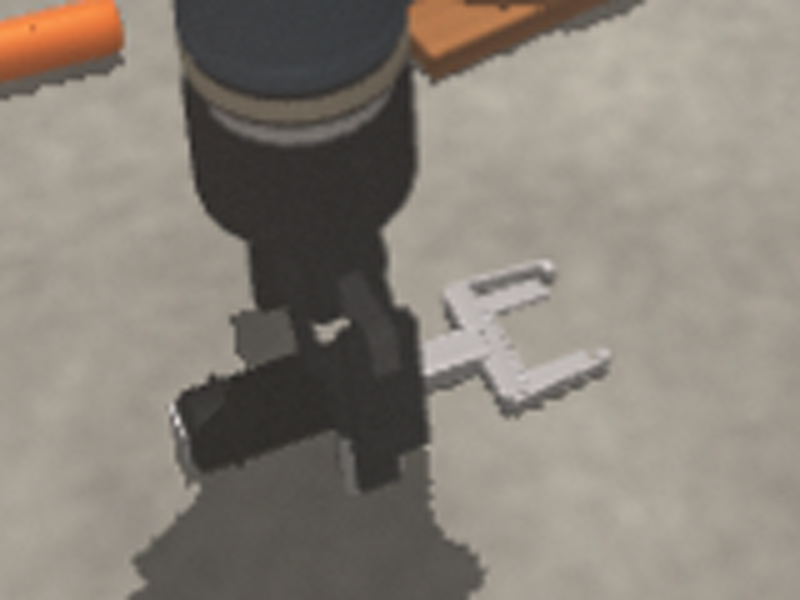

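drive_tool --steps '[{"tx": 0, "ty": 0, "tz": -0.0035, "rx": -0.005, "ry": 0, "rz": 0}, {"tx": 0, "ty": 0, "tz": -0.0035, "rx": -0.005, "ry": 0, "rz": 0}, {"tx": 0, "ty": 0, "tz": -0.0035, "rx": -0.005, "ry": 0, "rz": 0}, {"tx": 0, "ty": 0, "tz": -0.0035, "rx": -0.005, "ry": 0, "rz": 0}, {"tx": 0, "ty": 0, "tz": -0.0035, "rx": -0.005, "ry": 0, "rz": 0}, {"tx": 0, "ty": 0, "tz": -0.0035, "rx": -0.005, "ry": 0, "rz": 0}, {"tx": 0, "ty": 0, "tz": -0.0035, "rx": -0.005, "ry": 0, "rz": 0}, {"tx": 0, "ty": 0, "tz": -0.0035, "rx": -0.005, "ry": 0, "rz": 0}, {"tx": 0, "ty": 0, "tz": -0.0035, "rx": -0.005, "ry": 0, "rz": 0}, {"tx": 0, "ty": 0, "tz": -0.0035, "rx": -0.005, "ry": 0, "rz": 0}]' --grip 0 --squeeze 100

```text
time: 4.42
position: [450.8, -7.9, 4.8]
ee_rot: [1.128, 1.258, -1.128]
ft_force: [-1.7, -0.4, 7.9]
grip_width: 22.3
```

```bash
python3 -c "
from fit import *
go(450,-9.3,83,.108)
for n in ('top','side'): read_camera(n)
for n in ('top','side'): print(n,pp('fork_seat',n,4),pp('fork_grip',n,14), pp('fork_bump',n,5))"
```

```text
t 4.42 pos [450.8  -7.9   4.8] yaw 0.109 F [-1.7 -0.4  7.9] w 22.3
shift m [-0.0782 -0.0009  0.0014] rot [ 0.0014  0.0006 -0.0007]
top [(0.69, array([154.6, 353.9]), array([786.5,  10.6,   4. ])), (0.53, array([250.8, 356.2]), array([554.9,   4.9,   4. ]))] [(0.57, array([353.4, 267.7]), array([319.3, 202.6,  14. ]))] [(0.44, array([251.3, 347.1]), array([553.3,  26.1,   5. ]))]
side [(0.79, array([306.2, 328.6]), array([541.5,  -3.1,   4. ])), (0.63, array([401.5, 418.5]), array([ 614.5, -240.5,    4. ]))] [(0.8, array([315.3, 285. ]), array([454.2,  -5.9,  14. ])), (0.44, array([273.6, 438.6]), array([779.9,  -2.2,  14. ])), (0.34, array([350.3, 479.1]), array([ 757.2, -192. ,   14. ]))] [(0.53, array([291.9, 326.3]), array([548.9,  32.1,   5. ])), (0.31, array([302.9, 328.7]), array([544.1,   3.9,   5. ]))]
```

drive_tool --steps '[{"tx": -0.01, "ty": 0, "tz": 0, "rx": 0, "ry": 0, "rz": 0}, {"tx": -0.03, "ty": 0, "tz": 0, "rx": 0, "ry": 0, "rz": 0}, {"tx": -0.05, "ty": -0.001, "tz": 0.015, "rx": 0, "ry": 0, "rz": 0}, {"tx": -0.07, "ty": -0.004, "tz": 0.04, "rx": -0.01, "ry": 0, "rz": 0}, {"tx": -0.075, "ty": -0.007, "tz": 0.075, "rx": -0.02, "ry": 0, "rz": 0}, {"tx": -0.075, "ty": -0.01, "tz": 0.11, "rx": -0.03, "ry": 0, "rz": 0}, {"tx": -0.075, "ty": -0.013, "tz": 0.145, "rx": -0.04, "ry": 0, "rz": 0}, {"tx": -0.075, "ty": -0.016, "tz": 0.18, "rx": -0.05, "ry": 0, "rz": 0}, {"tx": -0.075, "ty": -0.019, "tz": 0.215, "rx": -0.06, "ry": 0, "rz": 0}, {"tx": -0.07, "ty": -0.022, "tz": 0.245, "rx": -0.07, "ry": 0, "rz": 0}, {"tx": -0.06, "ty": -0.024, "tz": 0.265, "rx": -0.076, "ry": 0, "rz": 0}, {"tx": -0.055, "ty": -0.024, "tz": 0.274, "rx": -0.076, "ry": 0, "rz": 0}]'

```text
time: 5.82
position: [455.0, -286.5, 58.5]
ee_rot: [1.074, 1.29, -1.077]
ft_force: [0.5, -0.4, -1.6]
grip_width: 22.3
```

drive_tool --steps '[{"tx": 0, "ty": 0, "tz": 0, "rx": 0, "ry": 0, "rz": 0}, {"tx": 0, "ty": 0, "tz": 0, "rx": 0, "ry": 0, "rz": 0}, {"tx": 0, "ty": 0, "tz": 0, "rx": 0, "ry": 0, "rz": 0}]'

```text
time: 6.07
position: [457.0, -280.4, 59.3]
ee_rot: [1.07, 1.293, -1.069]
ft_force: [0.3, -0.1, -2.8]
grip_width: 22.2
```

```bash
python3 -c "
from fit import *
go(456.5,-282.6,31.3,.185)
ims={n:read_camera(n) for n in ('top','side')}
s=get_state(); p=s['position']
fit('fork',FORK,[p[0],p[1],.185],z=p[2]-4.8)
fit('stand',STAND,[604,-255,.185])
for n in ('top','side'): print(n,pp('fork_seat',n,p[2]-.8),pp('fork_bump',n,p[2]),pp('clip_center',n,32),pp('stand_rest',n,30))
P=[proj('top',[604,-255,30]),proj('side',[590,-258,30])]
o=[]
for n,c in zip(('top','side'),P):
    u,v=int(c[0]),int(c[1]); print(n,u,v); o.append(cv2.resize(ims[n][v-40:v+35,u-50:u+50] if n=='side' else ims[n][v-20:v+55,u-50:u+50],None,fx=4 if 0 else 4,fy=8 if 0 else 4,interpolation=cv2.INTER_CUBIC))
cv2.imwrite('pics/c.png',cv2.resize(np.hstack(o)[:,:,::-1],None,fx=1,fy=1))"
```

```text
t 6.07 pos [ 457.  -280.4   59.3] yaw 0.188 F [ 0.3 -0.1 -2.8] w 22.2
shift m [ 0.028  -0.0009  0.0021] rot [ 0.0035 -0.0014 -0.0001]
fork top 0.78 801
fork side 0.65 1547
fork ['top', 'side'] [ 4.55833e+02 -2.79932e+02  1.81000e-01] iou 0.56
fork ['top'] [ 4.56334e+02 -2.79659e+02  1.84000e-01] iou 0.606
fork ['side'] [ 4.54866e+02 -2.80657e+02  1.73000e-01] iou 0.519
stand top 0.67 584
stand side 0.66 1291
stand ['top', 'side'] [ 6.03796e+02 -2.56501e+02  2.02000e-01] iou 0.64
stand ['top'] [ 6.05467e+02 -2.55029e+02  2.41000e-01] iou 0.631
stand ['side'] [ 6.03600e+02 -2.56086e+02  2.04000e-01] iou 0.653
top [(0.88, array([245.5, 477.2]), array([ 563.3, -262.4,   58.7]))] [] [(0.6, array([232.6, 470.5]), array([ 596.9, -256.4,   32. ]))] [(0.55, array([229.5, 470.2]), array([ 604.5, -256.6,   30. ]))]
side [(0.65, array([409.5, 393.4]), array([ 552.1, -263.8,   58.7]))] [(0.42, array([395., 386.]), array([ 551.2, -238.6,   59.5]))] [(0.92, array([405.8, 419.3]), array([ 601.5, -259.8,   32. ]))] [(0.95, array([404.6, 419. ]), array([ 602.8, -256.9,   30. ]))]
top 469 229
side 411 407
```

View pics/c.png

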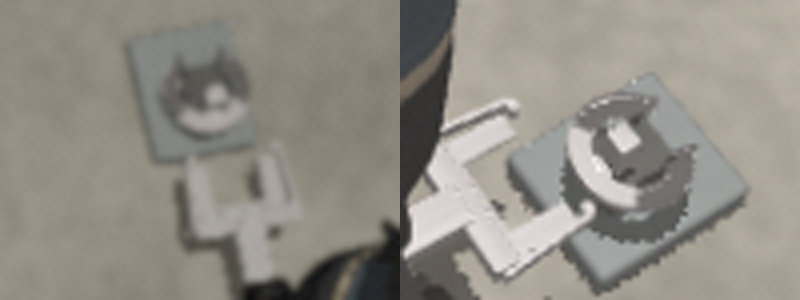

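drive_tool --steps '[{"tx": 0.01, "ty": 0, "tz": 0.002, "rx": 0, "ry": 0, "rz": 0}, {"tx": 0.022, "ty": 0, "tz": 0.0023, "rx": 0, "ry": 0, "rz": 0}, {"tx": 0.028, "ty": 0, "tz": 0.0023, "rx": 0, "ry": 0, "rz": 0}, {"tx": 0.028, "ty": 0.0, "tz": 0.0023, "rx": 0, "ry": 0, "rz": 0}, {"tx": 0.028, "ty": 0.0, "tz": 0.0023, "rx": 0, "ry": 0, "rz": 0}]'

```text
time: 7.18
position: [456.5, -284.5, 30.0]
ee_rot: [1.071, 1.294, -1.072]
ft_force: [0.4, 0.4, -0.9]
grip_width: 22.4
```

```bash
python3 -c "
from h import *
go(510,-273,31.3,.188)
im=read_camera('side')
cv2.imwrite('pics/d.png',cv2.resize(im[350:450,350:470,::-1],None,fx=6,fy=6,interpolation=cv2.INTER_CUBIC))"
```

```text
t 7.18 pos [ 456.5 -284.5   30. ] yaw 0.186 F [ 0.4  0.4 -0.9] w 22.4
shift m [-0.0014  0.0548 -0.0014] rot [-0.0021 -0.0015  0.0016]
```

View pics/d.png

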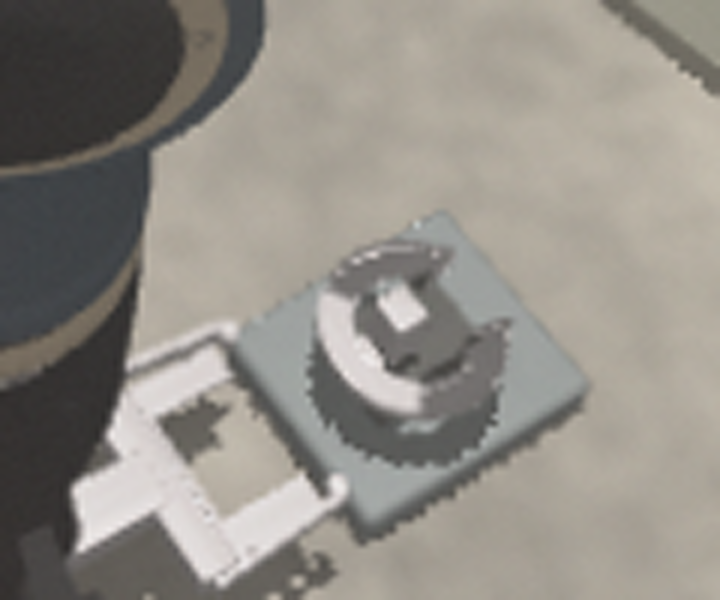

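drive_tool --steps '[{"tx": -0.0012, "ty": 0.003, "tz": 0, "rx": 0, "ry": 0, "rz": 0}, {"tx": -0.0012, "ty": 0.01, "tz": 0, "rx": 0, "ry": 0, "rz": 0}, {"tx": -0.0012, "ty": 0.018, "tz": 0, "rx": 0, "ry": 0, "rz": 0}, {"tx": -0.0012, "ty": 0.024, "tz": 0, "rx": 0, "ry": 0, "rz": 0}, {"tx": -0.0012, "ty": 0.028, "tz": 0, "rx": 0, "ry": 0, "rz": 0}, {"tx": -0.0012, "ty": 0.03, "tz": 0, "rx": 0, "ry": 0, "rz": 0}, {"tx": -0.0012, "ty": 0.03, "tz": 0, "rx": 0, "ry": 0, "rz": 0}]'

```text
time: 7.82
position: [487.3, -279.0, 32.3]
ee_rot: [1.071, 1.291, -1.07]
ft_force: [-0.9, -0.3, -2.0]
grip_width: 22.0
```

```bash
python3 -c "
from h import *
go(510,-273,31.3,.188)
im=read_camera('top')
for n in('clip_center','fork_bump','fork_seat','stand_rest'): print(n,pp(n,'top',31))
im=read_camera('side')
for n in('clip_center','fork_bump','fork_seat','stand_rest'): print(n,pp(n,'side',31))
cv2.imwrite('pics/e.png',cv2.resize(im[350:450,350:470,::-1],None,fx=6,fy=6,interpolation=cv2.INTER_CUBIC))"
```

```text
t 7.82 pos [ 487.3 -279.    32.3] yaw 0.187 F [-0.9 -0.3 -2. ] w 22.0
shift m [ 0.001   0.0234 -0.0017] rot [-0.0013  0.     -0.0005]
clip_center [(0.75, array([231.1, 474. ]), array([ 600.8, -265.1,   31. ]))]
fork_bump [(0.51, array([236.8, 462.2]), array([ 587. , -236.8,   31. ]))]
fork_seat [(0.58, array([236.4, 470.8]), array([ 588.3, -257.1,   31. ])), (0.41, array([337.1, 447.2]), array([ 359.8, -197.4,   31. ]))]
stand_rest [(0.77, array([231.5, 472.9]), array([ 599.8, -262.5,   31. ])), (0.35, array([149.6, 388.1]), array([791.4, -67.6,  31. ]))]
clip_center [(0.84, array([406.6, 420.3]), array([ 602.8, -261.1,   31. ]))]
fork_bump [(0.57, array([271. , 441.3]), array([777.8, -11. ,  31. ])), (0.54, array([193.7, 326. ]), array([642.1, 306.2,  31. ])), (0.52, array([397.4, 404.6]), array([ 586.5, -238.5,   31. ]))]
fork_seat [(0.68, array([411.1, 411.4]), array([ 586.3, -263.3,   31. ]))]
stand_rest [(0.7, array([428.8, 255.9]), array([ 352.1, -215.1,   31. ])), (0.62, array([404.9, 420.2]), array([ 603.9, -258.4,   31. ]))]
```

View pics/e.png

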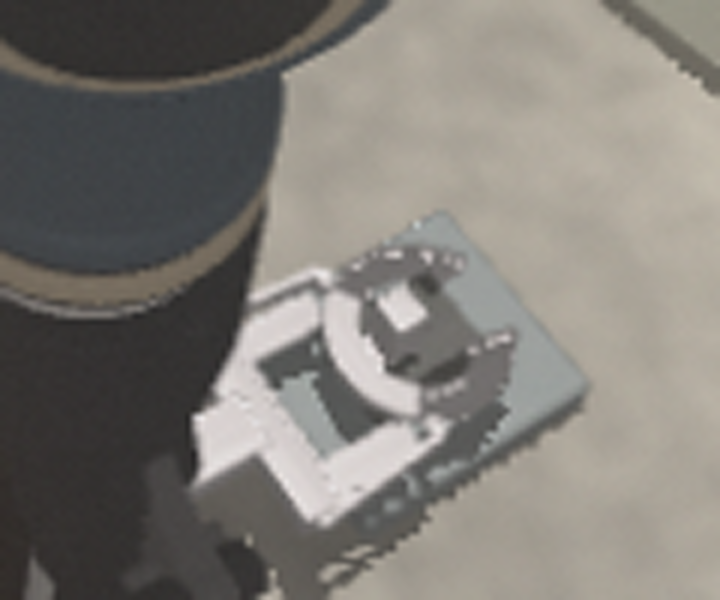

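drive_tool --steps '[{"tx": 0.0005, "ty": 0.003, "tz": 0, "rx": 0, "ry": 0, "rz": 0}, {"tx": 0.0008, "ty": 0.006, "tz": 0, "rx": 0, "ry": 0, "rz": 0}, {"tx": 0.0008, "ty": 0.009, "tz": 0, "rx": 0, "ry": 0, "rz": 0}, {"tx": 0.0008, "ty": 0.012, "tz": 0, "rx": 0, "ry": 0, "rz": 0}, {"tx": 0.0008, "ty": 0.015, "tz": 0, "rx": 0, "ry": 0, "rz": 0}]'

```text
time: 8.73
position: [501.3, -276.6, 31.3]
ee_rot: [1.071, 1.292, -1.072]
ft_force: [-1.5, -0.5, -1.9]
grip_width: 22.1
```

drive_tool --steps '[{"tx": 0, "ty": 0.002, "tz": 0, "rx": 0, "ry": 0, "rz": 0}, {"tx": 0, "ty": 0.004, "tz": 0, "rx": 0, "ry": 0, "rz": 0}]'

```text
time: 8.9
position: [505.5, -275.8, 31.4]
ee_rot: [1.071, 1.291, -1.071]
ft_force: [-0.8, -0.3, -2.6]
grip_width: 21.9
```

drive_tool --steps '[{"tx": 0, "ty": 0.002, "tz": 0, "rx": 0, "ry": 0, "rz": 0}, {"tx": 0, "ty": 0.004, "tz": 0, "rx": 0, "ry": 0, "rz": 0}]'

```text
time: 9.07
position: [509.4, -275.1, 31.6]
ee_rot: [1.071, 1.291, -1.071]
ft_force: [-2.4, -1.1, -1.1]
grip_width: 21.9
```

drive_tool --steps '[{"tx": 0, "ty": 0.002, "tz": 0, "rx": 0, "ry": 0, "rz": 0}, {"tx": 0, "ty": 0.003, "tz": 0, "rx": 0, "ry": 0, "rz": 0}]'

```text
time: 9.23
position: [509.6, -275.0, 31.0]
ee_rot: [1.07, 1.295, -1.075]
ft_force: [-6.8, -2.1, -0.3]
grip_width: 22.0
```

drive_tool --steps '[{"tx": 0, "ty": 0.002, "tz": 0, "rx": 0, "ry": 0, "rz": 0}, {"tx": 0, "ty": 0.003, "tz": 0, "rx": 0, "ry": 0, "rz": 0}]'

```text
time: 9.4
position: [509.7, -274.9, 30.4]
ee_rot: [1.068, 1.3, -1.079]
ft_force: [-11.4, -1.9, 1.8]
grip_width: 22.3
```

drive_tool --steps '[{"tx": 0, "ty": 0.002, "tz": 0, "rx": 0, "ry": 0, "rz": 0}, {"tx": 0, "ty": 0.002, "tz": 0, "rx": 0, "ry": 0, "rz": 0}]'

```text
time: 9.57
position: [509.8, -274.9, 29.8]
ee_rot: [1.068, 1.302, -1.082]
ft_force: [-11.5, -2.4, -0.6]
grip_width: 22.1
```

drive_tool --steps '[{"tx": 0, "ty": -0.004, "tz": 0, "rx": 0, "ry": 0, "rz": 0}, {"tx": -0.002, "ty": -0.007, "tz": 0, "rx": 0, "ry": 0, "rz": 0}, {"tx": -0.008, "ty": -0.007, "tz": 0, "rx": 0, "ry": 0, "rz": 0}, {"tx": -0.016, "ty": -0.007, "tz": 0, "rx": 0, "ry": 0, "rz": 0}, {"tx": -0.026, "ty": -0.007, "tz": 0, "rx": 0, "ry": 0, "rz": 0}, {"tx": -0.04, "ty": -0.007, "tz": 0, "rx": 0, "ry": 0, "rz": 0}, {"tx": -0.055, "ty": -0.007, "tz": 0, "rx": 0, "ry": 0, "rz": 0}, {"tx": -0.065, "ty": -0.007, "tz": 0, "rx": 0, "ry": 0, "rz": 0}, {"tx": -0.065, "ty": -0.007, "tz": 0, "rx": 0, "ry": 0, "rz": 0}, {"tx": -0.065, "ty": -0.007, "tz": 0, "rx": 0, "ry": 0, "rz": 0}]'

```text
time: 10.4
position: [511.2, -275.0, 97.7]
ee_rot: [1.071, 1.289, -1.07]
ft_force: [-0.2, -0.5, -3.8]
grip_width: 22.4
```

```bash
python3 -c "
from h import *
go(427,200,104,.257)
im=read_camera('side'); t=read_camera('top')
u,v=map(int,proj('top',[600,-257,90])); print(u,v)
cv2.imwrite('pics/f.png',np.hstack([cv2.resize(im[310:430,350:470,::-1],None,fx=5,fy=5,interpolation=cv2.INTER_CUBIC),cv2.resize(t[v-60:v+60,u-20:u+20,::-1],None,fx=5,fy=5,interpolation=cv2.INTER_CUBIC)]))"
```

```text
t 10.40 pos [ 511.2 -275.    97.7] yaw 0.186 F [-0.2 -0.5 -3.8] w 22.4
shift m [-0.0071  0.0052 -0.4824] rot [-0.0708  0.0017 -0.0025]
478 226
```

View pics/f.png

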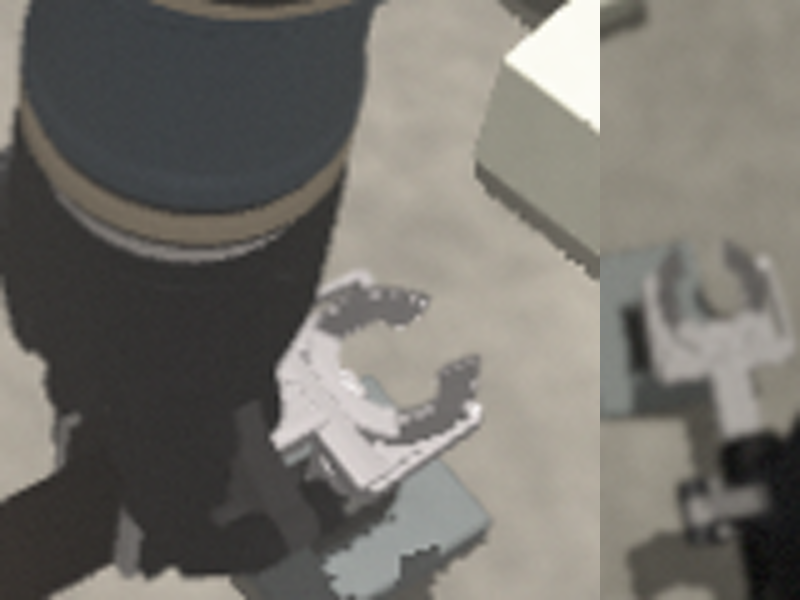

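drive_tool --steps '[{"tx": -0.007, "ty": 0.001, "tz": -0.015, "rx": -0.002, "ry": 0, "rz": 0}, {"tx": -0.01, "ty": 0.003, "tz": -0.04, "rx": -0.006, "ry": 0, "rz": 0}, {"tx": -0.01, "ty": 0.005, "tz": -0.07, "rx": -0.01, "ry": 0, "rz": 0}, {"tx": -0.01, "ty": 0.007, "tz": -0.102, "rx": -0.015, "ry": 0, "rz": 0}, {"tx": -0.01, "ty": 0.0095, "tz": -0.135, "rx": -0.02, "ry": 0, "rz": 0}, {"tx": -0.01, "ty": 0.012, "tz": -0.168, "rx": -0.025, "ry": 0, "rz": 0}, {"tx": -0.01, "ty": 0.014, "tz": -0.2, "rx": -0.03, "ry": 0, "rz": 0}, {"tx": -0.01, "ty": 0.0165, "tz": -0.233, "rx": -0.035, "ry": 0, "rz": 0}, {"tx": -0.01, "ty": 0.019, "tz": -0.266, "rx": -0.04, "ry": 0, "rz": 0}, {"tx": -0.01, "ty": 0.021, "tz": -0.299, "rx": -0.045, "ry": 0, "rz": 0}, {"tx": -0.01, "ty": 0.023, "tz": -0.33, "rx": -0.05, "ry": 0, "rz": 0}, {"tx": -0.01, "ty": 0.025, "tz": -0.355, "rx": -0.055, "ry": 0, "rz": 0}]'

```text
time: 11.5
position: [467.5, 81.9, 106.3]
ee_rot: [1.028, 1.316, -1.028]
ft_force: [0.2, -0.7, -2.9]
grip_width: 22.2
```

drive_tool --steps '[{"tx": 0, "ty": 0.003, "tz": -0.025, "rx": -0.004, "ry": 0, "rz": 0}, {"tx": 0, "ty": 0.006, "tz": -0.055, "rx": -0.008, "ry": 0, "rz": 0}, {"tx": 0, "ty": 0.008, "tz": -0.085, "rx": -0.012, "ry": 0, "rz": 0}, {"tx": 0, "ty": 0.01, "tz": -0.108, "rx": -0.016, "ry": 0, "rz": 0}, {"tx": 0, "ty": 0.01, "tz": -0.123, "rx": -0.016, "ry": 0, "rz": 0}, {"tx": 0, "ty": 0.01, "tz": -0.13, "rx": -0.016, "ry": 0, "rz": 0}, {"tx": 0, "ty": 0.01, "tz": -0.13, "rx": -0.016, "ry": 0, "rz": 0}, {"tx": 0, "ty": 0.01, "tz": -0.13, "rx": -0.016, "ry": 0, "rz": 0}, {"tx": 0, "ty": 0.01, "tz": -0.13, "rx": -0.016, "ry": 0, "rz": 0}]'

```text
time: 12.25
position: [447.9, 205.6, 106.2]
ee_rot: [1.018, 1.319, -1.02]
ft_force: [0.3, 0.1, -2.9]
grip_width: 22.1
```

```bash
python3 -c "
from fit import *
go(455,208,75,.257)
im=read_camera('side'); t=read_camera('top'); s=get_state(); p=s['position']; y=yaw(s)
fs=p+[95*np.cos(y),95*np.sin(y),-1]; print('FK seat',fs.round(1))
for n in('top','side'):
  for nm,z in(('fork_seat',fs[2]),('clip_center',fs[2]),('groove',69),('axle_top',89)): print(n,nm,pp(nm,n,z))
fit('wheel_unit',WHEEL,[614.6,249.7,.257])
u,v=map(int,proj('top',[590,240,69])); a,b=map(int,proj('side',[590,240,69])); print(u,v,a,b)
cv2.imwrite('pics/g.png',np.hstack([cv2.resize(im[b-60:b+60,a-40:a+40,::-1],None,fx=5,fy=5,interpolation=cv2.INTER_CUBIC),cv2.resize(t[v-50:v+70,u-40:u+40,::-1],None,fx=5,fy=5,interpolation=cv2.INTER_CUBIC)]))"
```

```text
t 12.25 pos [447.9 205.6 106.2] yaw 0.255 F [ 0.3  0.1 -2.9] w 22.1
shift m [ 0.0312  0.0075 -0.0005] rot [-0.0021  0.0011  0.0008]
FK seat [540.  229.5 105.3]
top fork_seat [(0.64, array([248.4, 251.4]), array([543.4, 234.4, 105.3])), (0.37, array([216.3, 248.6]), array([612.3, 242.7, 105.3]))]
top clip_center [(0.43, array([252.4, 253.7]), array([534.9, 229.2, 105.3]))]
top groove [(0.81, array([220.5, 248.3]), array([610.1, 247.9,  69. ]))]
top axle_top [(0.55, array([219.5, 249.3]), array([608.5, 243.1,  89. ]))]
side fork_seat [(0.58, array([192.5, 293.6]), array([544.8, 238.1, 105.3]))]
side clip_center [(0.62, array([196.8, 294.3]), array([542. , 222.9, 105.3]))]
side groove [(0.83, array([197.7, 322.5]), array([613. , 246.3,  69. ])), (0.47, array([220.1, 324.3]), array([591.6, 170.8,  69. ]))]
side axle_top [(0.69, array([193.7, 325.2]), array([614.8, 233.1,  89. ]))]
wheel_unit top 0.82 4833
wheel_unit side 0.94 4644
wheel_unit ['top', 'side'] [6.15422e+02 2.50231e+02 2.58000e-01] iou 0.885
wheel_unit ['top'] [6.14620e+02 2.49868e+02 2.62000e-01] iou 0.838
wheel_unit ['side'] [6.15401e+02 2.50399e+02 2.56000e-01] iou 0.932
251 229 313 201
```

View pics/g.png

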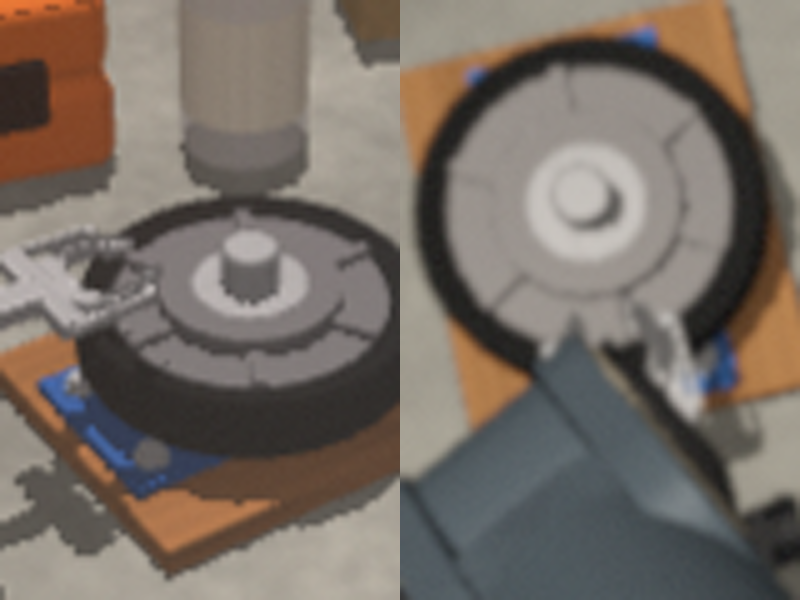

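drive_tool --steps '[{"tx": 0.008, "ty": 0.006, "tz": 0, "rx": 0, "ry": 0, "rz": 0}, {"tx": 0.018, "ty": 0.014, "tz": -0.001, "rx": -0.002, "ry": 0, "rz": 0}, {"tx": 0.026, "ty": 0.023, "tz": -0.0012, "rx": -0.002, "ry": 0, "rz": 0}, {"tx": 0.0295, "ty": 0.028, "tz": -0.0012, "rx": -0.002, "ry": 0, "rz": 0}, {"tx": 0.0295, "ty": 0.028, "tz": -0.0012, "rx": -0.002, "ry": 0, "rz": 0}, {"tx": 0.0295, "ty": 0.028, "tz": -0.0012, "rx": -0.002, "ry": 0, "rz": 0}]'

```text
time: 13.35
position: [474.6, 215.5, 76.5]
ee_rot: [1.016, 1.321, -1.017]
ft_force: [-0.4, 0.1, -2.4]
grip_width: 21.7
```

```bash
cat > ov.py <<'E'
from fit import *
def ov(name,W=(615,250,.258)):
    im=read_camera('side'); t=read_camera('top'); s=get_state(); p=s['position']; y=yaw(s)
    H=[box(71,80,-31.5,31.5,0,9),box(71,106,28,31.5,0,8),box(71,106,-31.5,-28,0,8)]
    out=[]
    for n,i,sz in(('side',im,(50,38)),('top',t,(50,38))):
        c=proj(n,[W[0]-25,W[1]-8,72]); u,v=int(c[0]),int(c[1]); S=8
        i=cv2.resize(np.ascontiguousarray(i[v-38:v+37,u-25:u+25,::-1]),None,fx=S,fy=S,interpolation=cv2.INTER_CUBIC)
        for parts,q,z,col in((H,(p[0],p[1],y),p[2]-4.8,(0,0,255)),([cyl(13,88.5,89),cyl(42,68.5,69)],W,0,(0,255,0))):
            for b in parts:
                m=sil(n,[b],q,z,S=8).astype(np.uint8)[(v-38)*8:(v+37)*8,(u-25)*8:(u+25)*8]
                cs,_=cv2.findContours(m,0,1); cv2.drawContours(i,cs,-1,col,1)
        out.append(i)
    cv2.imwrite(name,np.hstack(out))
E
python3 -c "
from ov import *
go(474.8,213.8,75,.257); ov('pics/i.png')"
```

```text
t 13.35 pos [474.6 215.5  76.5] yaw 0.259 F [-0.4  0.1 -2.4] w 21.7
shift m [ 0.0015 -0.0003  0.0017] rot [0.0017 0.     0.001 ]
```

View pics/i.png

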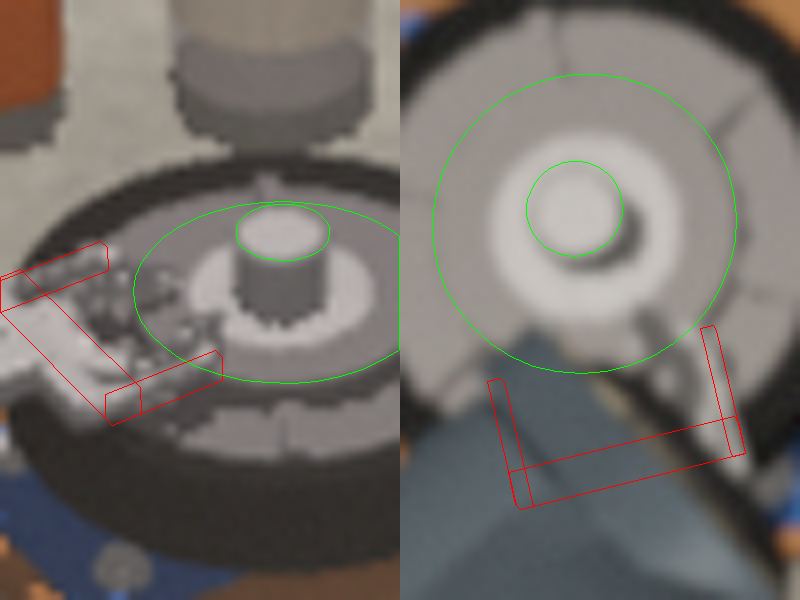

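```bash
python3 -c "
from ov import *
t=np.mean([read_camera('top').astype(float) for _ in range(4)],0); s=get_state(); p=s['position']; y=yaw(s); print(p,y)
c=proj('top',[588,240,72]); u,v=int(c[0]),int(c[1]); S=16
i=np.clip(t[v-10:v+27,u-25:u+25,::-1]*1.3,0,255).astype(np.uint8); i=cv2.resize(i,None,fx=S,fy=S,interpolation=cv2.INTER_CUBIC)
for b in [box(95,106,28,31.5,0,8),box(71,106,-31.5,-28,0,8),cyl(25,2,6)+[95,0,0]]:
  m=sil('top',[b],(p[0],p[1],y),p[2]-4.8,S=16).astype(np.uint8)[(v-10)*S:(v+27)*S,(u-25)*S:(u+25)*S]
  cs,_=cv2.findContours(m,0,1); cv2.drawContours(i,cs,-1,(0,0,255),1)
cv2.imwrite('pics/j.png',i)"
```

```text
[474.56821906 215.44649975  77.32140079] 0.2588952307663291
```

View pics/j.png

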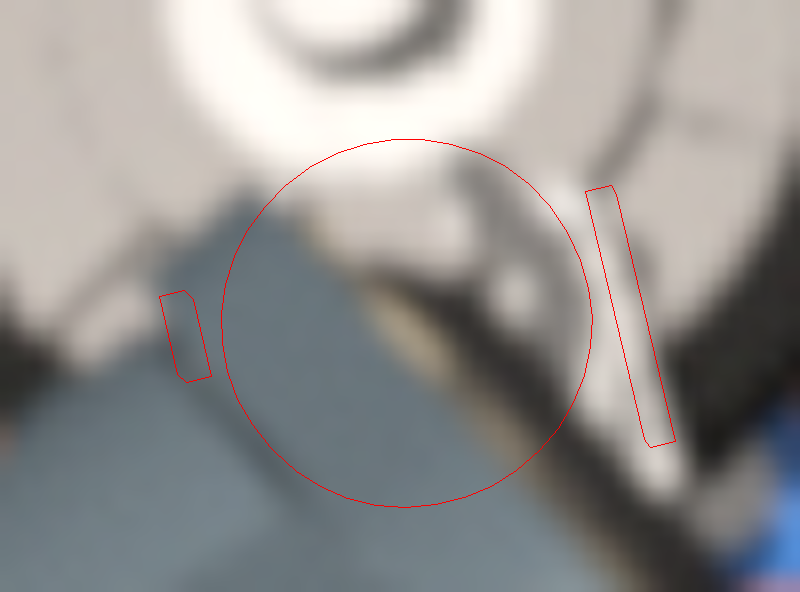

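drive_tool --steps '[{"tx": 0.001, "ty": 0.0, "tz": 0.001, "rx": 0.001, "ry": 0, "rz": 0}, {"tx": 0.002, "ty": 0.003, "tz": 0.002, "rx": 0.001, "ry": 0, "rz": 0}, {"tx": 0.002, "ty": 0.006, "tz": 0.002, "rx": 0.001, "ry": 0, "rz": 0}, {"tx": 0.002, "ty": 0.008, "tz": 0.002, "rx": 0.001, "ry": 0, "rz": 0}, {"tx": 0.002, "ty": 0.01, "tz": 0.002, "rx": 0.001, "ry": 0, "rz": 0}, {"tx": 0.002, "ty": 0.01, "tz": 0.002, "rx": 0.001, "ry": 0, "rz": 0}, {"tx": 0.002, "ty": 0.01, "tz": 0.002, "rx": 0.001, "ry": 0, "rz": 0}]'

```text
time: 14.23
position: [484.9, 216.2, 74.9]
ee_rot: [1.017, 1.32, -1.017]
ft_force: [-0.9, 0.8, -2.7]
grip_width: 22.2
```

```bash
python3 -c "
from ov import *
go(615-95*.967,250-95*.254,74.5,.258)
ov('pics/k.png')"
```

```text
t 14.23 pos [484.9 216.2  74.9] yaw 0.258 F [-0.9  0.8 -2.7] w 22.2
shift m [0.0004 0.0395 0.0004] rot [-0.0002 -0.      0.    ]
```

View pics/k.png

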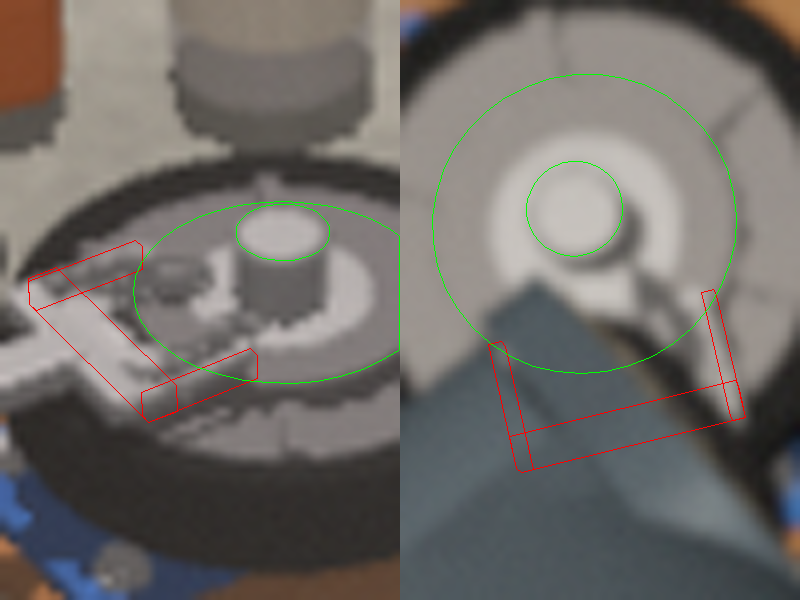

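drive_tool --steps '[{"tx": 0, "ty": 0.002, "tz": 0, "rx": 0, "ry": 0, "rz": 0}, {"tx": 0, "ty": 0.005, "tz": 0, "rx": 0, "ry": 0, "rz": 0}, {"tx": 0, "ty": 0.008, "tz": 0, "rx": 0, "ry": 0, "rz": 0}, {"tx": 0, "ty": 0.01, "tz": 0, "rx": 0, "ry": 0, "rz": 0}, {"tx": 0, "ty": 0.012, "tz": 0, "rx": 0, "ry": 0, "rz": 0}]'

```text
time: 14.75
position: [496.2, 218.8, 74.8]
ee_rot: [1.016, 1.32, -1.019]
ft_force: [-2.4, -0.7, -2.2]
grip_width: 22.1
```

drive_tool --steps '[{"tx": 0, "ty": 0.0015, "tz": 0, "rx": 0, "ry": 0, "rz": 0}, {"tx": 0, "ty": 0.003, "tz": 0, "rx": 0, "ry": 0, "rz": 0}]'

```text
time: 14.92
position: [497.7, 219.2, 74.3]
ee_rot: [1.014, 1.322, -1.021]
ft_force: [-5.7, -2.1, -2.3]
grip_width: 21.9
```

drive_tool --steps '[{"tx": 0, "ty": 0.0015, "tz": 0, "rx": 0, "ry": 0, "rz": 0}, {"tx": 0, "ty": 0.003, "tz": 0, "rx": 0, "ry": 0, "rz": 0}]'

```text
time: 15.08
position: [499.1, 219.5, 74.2]
ee_rot: [1.012, 1.323, -1.023]
ft_force: [-10.0, -3.0, 0.8]
grip_width: 22.5
```

drive_tool --steps '[{"tx": 0, "ty": 0.0015, "tz": 0, "rx": 0, "ry": 0, "rz": 0}, {"tx": 0, "ty": 0.003, "tz": 0, "rx": 0, "ry": 0, "rz": 0}]'

```text
time: 15.25
position: [500.3, 219.9, 74.0]
ee_rot: [1.009, 1.325, -1.026]
ft_force: [-13.4, -5.1, 4.7]
grip_width: 22.5
```

drive_tool --steps '[{"tx": 0, "ty": 0.0015, "tz": 0, "rx": 0, "ry": 0, "rz": 0}, {"tx": 0, "ty": 0.003, "tz": 0, "rx": 0, "ry": 0, "rz": 0}]'

```text
time: 15.42
position: [501.1, 220.1, 73.9]
ee_rot: [1.006, 1.327, -1.029]
ft_force: [-20.5, -5.6, 10.6]
grip_width: 22.2
```

drive_tool --steps '[{"tx": 0, "ty": 0.001, "tz": 0, "rx": 0, "ry": 0, "rz": 0}, {"tx": 0, "ty": 0.002, "tz": 0, "rx": 0, "ry": 0, "rz": 0}]'

```text
time: 15.58
position: [502.6, 220.6, 73.9]
ee_rot: [1.006, 1.327, -1.03]
ft_force: [-19.9, -5.4, 8.3]
grip_width: 22.5
```

drive_tool --steps '[{"tx": -0.0004, "ty": 0.001, "tz": 0, "rx": 0, "ry": 0, "rz": 0}, {"tx": -0.0005, "ty": 0.002, "tz": 0, "rx": 0, "ry": 0, "rz": 0}]'

```text
time: 15.75
position: [505.1, 221.1, 74.3]
ee_rot: [1.007, 1.327, -1.029]
ft_force: [-17.6, -6.5, 6.7]
grip_width: 22.2
```

drive_tool --steps '[{"tx": 0, "ty": 0.001, "tz": 0, "rx": 0, "ry": 0, "rz": 0}, {"tx": 0, "ty": 0.002, "tz": 0, "rx": 0, "ry": 0, "rz": 0}]'

```text
time: 15.92
position: [507.2, 221.6, 74.2]
ee_rot: [1.007, 1.327, -1.029]
ft_force: [-15.8, -4.7, 4.9]
grip_width: 22.2
```

drive_tool --steps '[{"tx": 0, "ty": 0.001, "tz": 0, "rx": 0, "ry": 0, "rz": 0}, {"tx": 0, "ty": 0.002, "tz": 0, "rx": 0, "ry": 0, "rz": 0}]'

```text
time: 16.08
position: [509.1, 222.2, 74.2]
ee_rot: [1.007, 1.327, -1.029]
ft_force: [-15.3, -5.7, 5.5]
grip_width: 22.2
```

drive_tool --steps '[{"tx": 0, "ty": 0.001, "tz": 0, "rx": 0, "ry": 0, "rz": 0}, {"tx": 0, "ty": 0.002, "tz": 0, "rx": 0, "ry": 0, "rz": 0}, {"tx": 0, "ty": 0.003, "tz": 0, "rx": 0, "ry": 0, "rz": 0}, {"tx": 0, "ty": 0.004, "tz": 0, "rx": 0, "ry": 0, "rz": 0}]'

```text
time: 16.42
position: [513.3, 223.2, 74.3]
ee_rot: [1.007, 1.326, -1.028]
ft_force: [-15.2, -5.0, 5.4]
grip_width: 22.1
```

drive_tool --steps '[{"tx": 0, "ty": 0.001, "tz": 0, "rx": 0, "ry": 0, "rz": 0}, {"tx": 0, "ty": 0.002, "tz": 0, "rx": 0, "ry": 0, "rz": 0}, {"tx": 0, "ty": 0.003, "tz": 0, "rx": 0, "ry": 0, "rz": 0}]'

```text
time: 16.67
position: [515.9, 224.0, 74.3]
ee_rot: [1.007, 1.327, -1.029]
ft_force: [-15.1, -5.2, 7.0]
grip_width: 22.4
```

drive_tool --steps '[{"tx": 0, "ty": 0.001, "tz": 0, "rx": 0, "ry": 0, "rz": 0}, {"tx": 0, "ty": 0.002, "tz": 0, "rx": 0, "ry": 0, "rz": 0}]'

```text
time: 16.83
position: [521.6, 225.6, 74.8]
ee_rot: [1.013, 1.323, -1.022]
ft_force: [-8.5, -2.7, -1.2]
grip_width: 22.3
```

drive_tool --steps '[{"tx": 0, "ty": 0.001, "tz": 0, "rx": 0, "ry": 0, "rz": 0}, {"tx": 0, "ty": 0.0015, "tz": 0, "rx": 0, "ry": 0, "rz": 0}]'

```text
time: 17.0
position: [521.5, 225.5, 74.3]
ee_rot: [1.01, 1.325, -1.025]
ft_force: [-10.6, -3.5, 2.5]
grip_width: 22.0
```

drive_tool --steps '[{"tx": 0, "ty": 0.001, "tz": 0, "rx": 0, "ry": 0, "rz": 0}, {"tx": 0, "ty": 0.001, "tz": 0, "rx": 0, "ry": 0, "rz": 0}]'

```text
time: 17.17
position: [521.6, 225.6, 74.3]
ee_rot: [1.009, 1.326, -1.027]
ft_force: [-13.0, -5.8, 3.1]
grip_width: 22.0
```

drive_tool --steps '[{"tx": 0, "ty": -0.003, "tz": 0, "rx": 0, "ry": 0, "rz": 0}, {"tx": 0, "ty": -0.006, "tz": 0, "rx": 0, "ry": 0, "rz": 0}, {"tx": 0, "ty": -0.009, "tz": 0, "rx": 0, "ry": 0, "rz": 0}, {"tx": 0, "ty": -0.011, "tz": 0, "rx": 0, "ry": 0, "rz": 0}, {"tx": 0, "ty": -0.013, "tz": 0, "rx": 0, "ry": 0, "rz": 0}]'

```text
time: 17.58
position: [515.7, 224.3, 76.1]
ee_rot: [1.02, 1.318, -1.015]
ft_force: [2.3, 0.8, -2.6]
grip_width: 22.0
```

drive_tool --steps '[{"tx": 0, "ty": -0.002, "tz": 0, "rx": 0, "ry": 0, "rz": 0}, {"tx": 0, "ty": -0.004, "tz": 0, "rx": 0, "ry": 0, "rz": 0}, {"tx": 0, "ty": -0.006, "tz": 0, "rx": 0, "ry": 0, "rz": 0}, {"tx": 0, "ty": -0.008, "tz": 0, "rx": 0, "ry": 0, "rz": 0}]'

```text
time: 17.92
position: [506.4, 222.0, 75.5]
ee_rot: [1.017, 1.32, -1.017]
ft_force: [0.8, 0.3, -3.4]
grip_width: 22.1
```

```bash
python3 -c "
from h import *
go(450,207,75,.258)
for n in('side','top'):
  read_camera(n); print(n,pp('clip_center',n,71),pp('groove',n,69),pp('fork_seat',n,74))"
```

```text
t 17.92 pos [506.4 222.   75.5] yaw 0.258 F [ 0.8  0.3 -3.4] w 22.1
shift m [ 0.0005 -0.0584  0.0001] rot [ 0.     -0.0002 -0.0003]
side [(0.52, array([194.6, 324.8]), array([620.8, 253. ,  71. ]))] [(0.95, array([199.3, 321.7]), array([609.4, 241.2,  69. ]))] [(0.92, array([194. , 318.7]), array([607.2, 255.7,  74. ])), (0.65, array([192.5, 324.7]), array([621.8, 256.8,  74. ])), (0.36, array([206.1, 278.2]), array([509.7, 242.2,  74. ]))]
top [(0.37, array([218.1, 247.3]), array([615.1, 250.1,  71. ]))] [(0.65, array([218.8, 247.1]), array([613.9, 250.7,  69. ]))] []
```

drive_tool --steps '[{"tx": 0, "ty": -0.004, "tz": 0, "rx": 0, "ry": 0, "rz": 0}, {"tx": 0, "ty": -0.01, "tz": 0, "rx": 0, "ry": 0, "rz": 0}, {"tx": 0, "ty": -0.018, "tz": 0, "rx": 0, "ry": 0, "rz": 0}, {"tx": 0, "ty": -0.028, "tz": 0, "rx": 0, "ry": 0, "rz": 0}, {"tx": -0.004, "ty": -0.04, "tz": 0, "rx": 0, "ry": 0, "rz": 0}, {"tx": -0.012, "ty": -0.05, "tz": 0, "rx": 0, "ry": 0, "rz": 0}, {"tx": -0.02, "ty": -0.056, "tz": 0, "rx": 0, "ry": 0, "rz": 0}, {"tx": -0.025, "ty": -0.058, "tz": 0, "rx": 0, "ry": 0, "rz": 0}, {"tx": -0.025, "ty": -0.058, "tz": 0, "rx": 0, "ry": 0, "rz": 0}]'

```text
time: 19.07
position: [450.8, 207.4, 102.1]
ee_rot: [1.019, 1.318, -1.014]
ft_force: [0.2, 0.2, -1.4]
grip_width: 22.2
```

```bash
python3 -c "
from h import *
go(450,-9,100,.11)
im=read_camera('side'); t=read_camera('top')
u,v=map(int,proj('top',[610,250,69])); a,b=map(int,proj('side',[590,245,69]))
f=lambda i,u,v: cv2.resize(i[v-27:v+27,u-30:u+30,::-1],None,fx=6.6,fy=6.6,interpolation=cv2.INTER_CUBIC)
cv2.imwrite('pics/l.png',np.hstack([f(im,a,b),f(t,u,v)]))"
```

```text
t 19.07 pos [450.8 207.4 102.1] yaw 0.258 F [ 0.2  0.2 -1.4] w 22.2
shift m [ 0.0019 -0.056   0.209 ] rot [ 0.1481 -0.0004 -0.0032]
```

View pics/l.png

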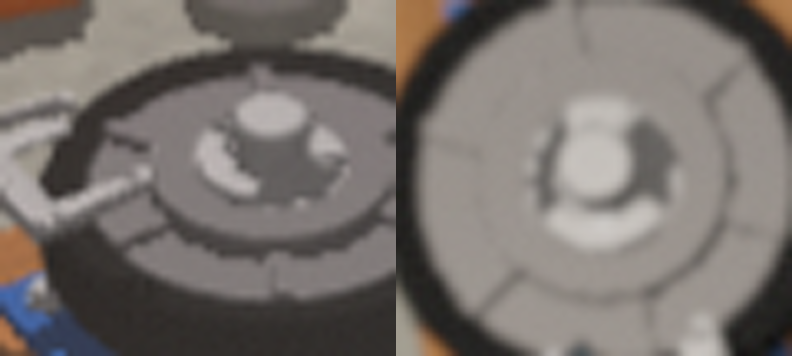

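drive_tool --steps '[{"tx": 0, "ty": -0.005, "tz": 0.012, "rx": 0.01, "ry": 0, "rz": 0}, {"tx": 0, "ty": -0.012, "tz": 0.035, "rx": 0.03, "ry": 0, "rz": 0}, {"tx": 0, "ty": -0.02, "tz": 0.065, "rx": 0.05, "ry": 0, "rz": 0}, {"tx": 0, "ty": -0.028, "tz": 0.097, "rx": 0.07, "ry": 0, "rz": 0}, {"tx": 0.005, "ty": -0.036, "tz": 0.13, "rx": 0.095, "ry": 0, "rz": 0}, {"tx": 0.02, "ty": -0.044, "tz": 0.16, "rx": 0.12, "ry": 0, "rz": 0}, {"tx": 0.04, "ty": -0.05, "tz": 0.185, "rx": 0.14, "ry": 0, "rz": 0}, {"tx": 0.06, "ty": -0.056, "tz": 0.202, "rx": 0.148, "ry": 0, "rz": 0}, {"tx": 0.078, "ty": -0.056, "tz": 0.209, "rx": 0.148, "ry": 0, "rz": 0}, {"tx": 0.086, "ty": -0.056, "tz": 0.209, "rx": 0.148, "ry": 0, "rz": 0}, {"tx": 0.086, "ty": -0.056, "tz": 0.209, "rx": 0.148, "ry": 0, "rz": 0}, {"tx": 0.086, "ty": -0.056, "tz": 0.209, "rx": 0.148, "ry": 0, "rz": 0}]'

```text
time: 20.17
position: [449.6, -8.7, 14.4]
ee_rot: [1.128, 1.26, -1.127]
ft_force: [0.3, 0.3, -1.7]
grip_width: 22.5
```

drive_tool --steps '[{"tx": 0.003, "ty": 0, "tz": 0, "rx": 0, "ry": 0, "rz": 0}, {"tx": 0.006, "ty": 0, "tz": 0, "rx": 0, "ry": 0, "rz": 0}, {"tx": 0.008, "ty": 0, "tz": 0, "rx": 0, "ry": 0, "rz": 0}, {"tx": 0.008, "ty": 0, "tz": 0, "rx": 0, "ry": 0, "rz": 0}]'

```text
time: 20.5
position: [449.7, -8.9, 6.6]
ee_rot: [1.127, 1.259, -1.127]
ft_force: [-0.2, 0.2, -2.0]
grip_width: 21.9
```

drive_tool --steps '[{"tx": 0.001, "ty": 0, "tz": 0, "rx": 0, "ry": 0, "rz": 0}, {"tx": 0.002, "ty": 0, "tz": 0, "rx": 0, "ry": 0, "rz": 0}, {"tx": 0.002, "ty": 0, "tz": 0, "rx": 0, "ry": 0, "rz": 0}]'

```text
time: 20.75
position: [449.8, -9.2, 4.8]
ee_rot: [1.128, 1.259, -1.128]
ft_force: [-0.9, 0.2, 1.4]
grip_width: 22.3
```

drive_tool --steps '[{"tx": 0.001, "ty": 0, "tz": 0, "rx": 0, "ry": 0, "rz": 0}, {"tx": 0.001, "ty": 0, "tz": 0, "rx": 0, "ry": 0, "rz": 0}]'

```text
time: 20.92
position: [449.8, -9.2, 4.8]
ee_rot: [1.128, 1.258, -1.128]
ft_force: [-4.9, 0.4, 13.7]
grip_width: 22.0
```

drive_tool --steps '[{"tx": -0.0015, "ty": 0, "tz": 0, "rx": 0, "ry": 0, "rz": 0}, {"tx": -0.0015, "ty": 0, "tz": 0, "rx": 0, "ry": 0, "rz": 0}]'

```text
time: 21.08
position: [449.9, -9.3, 5.3]
ee_rot: [1.128, 1.258, -1.127]
ft_force: [-0.6, 0.5, -2.3]
grip_width: 22.4
```

drive_tool --steps '[{"tx": 0, "ty": 0, "tz": 0, "rx": 0, "ry": 0, "rz": 0}, {"tx": 0, "ty": 0, "tz": 0, "rx": 0, "ry": 0, "rz": 0}, {"tx": 0, "ty": 0, "tz": 0, "rx": 0, "ry": 0, "rz": 0}, {"tx": 0, "ty": 0, "tz": 0, "rx": 0, "ry": 0, "rz": 0}, {"tx": 0, "ty": 0, "tz": 0, "rx": 0, "ry": 0, "rz": 0}, {"tx": 0, "ty": 0, "tz": 0, "rx": 0, "ry": 0, "rz": 0}, {"tx": 0, "ty": 0, "tz": 0, "rx": 0, "ry": 0, "rz": 0}, {"tx": 0, "ty": 0, "tz": 0, "rx": 0, "ry": 0, "rz": 0}]' --grip 100

```text
time: 21.75
position: [449.6, -9.3, 4.9]
ee_rot: [1.128, 1.259, -1.128]
ft_force: [0.0, -0.6, 0.4]
grip_width: 85.5
```

drive_tool --steps '[{"tx": -0.01, "ty": 0, "tz": 0, "rx": 0, "ry": 0, "rz": 0}, {"tx": -0.03, "ty": 0, "tz": 0, "rx": 0, "ry": 0, "rz": 0}, {"tx": -0.06, "ty": 0, "tz": 0, "rx": 0, "ry": 0, "rz": 0}, {"tx": -0.095, "ty": 0, "tz": 0, "rx": 0, "ry": 0, "rz": 0}, {"tx": -0.13, "ty": -0.0, "tz": 0.03, "rx": 0, "ry": 0, "rz": 0}, {"tx": -0.15, "ty": 0, "tz": 0.06, "rx": 0, "ry": 0, "rz": 0}, {"tx": -0.16, "ty": 0, "tz": 0.095, "rx": 0, "ry": 0, "rz": 0}, {"tx": -0.16, "ty": 0, "tz": 0.13, "rx": 0, "ry": 0, "rz": 0}, {"tx": -0.16, "ty": 0, "tz": 0.15, "rx": 0, "ry": 0, "rz": 0}, {"tx": -0.16, "ty": 0, "tz": 0.15, "rx": 0, "ry": 0, "rz": 0}, {"tx": -0.16, "ty": 0, "tz": 0.15, "rx": 0, "ry": 0, "rz": 0}]'

```text
time: 22.67
position: [465.7, -159.3, 165.5]
ee_rot: [1.13, 1.258, -1.13]
ft_force: [0.4, 1.4, 0.4]
grip_width: 85.2
```

```bash
python3 -c "
from fit import *
go(450,-150,150,.1)
for n in('side','top'):
  im=read_camera(n); cv2.imwrite('pics/m_%s.png'%n,im[:,:,::-1]); print(n,pp('clip_center',n,71),pp('axle_top',n,89))
fit('fork',FORK,[450,-9,.11]); fit('wheel_unit',WHEEL,[615,250,.258])
for nm in('tape_roll','washer','grease_tin','screwdriver','pliers'): print(nm,pp(nm,'top',0)[:1])
f=lambda i,u,v: cv2.resize(i[v-27:v+27,u-30:u+30],None,fx=6.6,fy=6.6,interpolation=cv2.INTER_CUBIC)
t=cv2.imread('pics/m_top.png');s=cv2.imread('pics/m_side.png')
u,v=map(int,proj('top',[610,250,69])); a,b=map(int,proj('side',[610,250,69]))
cv2.imwrite('pics/m.png',np.vstack([np.hstack([f(s,a,b),f(t,u,v)]),np.hstack([cv2.resize(s,(396,240)),cv2.resize(t,(396,240))])]))
"
```

```text
t 22.67 pos [ 465.7 -159.3  165.5] yaw 0.107 F [0.4 1.4 0.4] w 85.2
shift m [ 0.0155 -0.0146 -0.0109] rot [ 0.0071 -0.0001 -0.0004]
side [(0.32, array([300.2, 461.8]), array([ 751.4, -118.8,   71. ]))] []
top [(0.43, array([220. , 247.6]), array([610.8, 249.3,  71. ]))] [(0.86, array([217.3, 250.2]), array([613.4, 241.3,  89. ])), (0.39, array([298.8, 360.7]), array([441.4,   2.1,  89. ]))]
fork top 0.95 875
fork side 0.59 981
fork ['top', 'side'] [ 4.48772e+02 -8.95800e+00  9.90000e-02] iou 0.729
fork ['top'] [ 4.48668e+02 -9.17400e+00  9.60000e-02] iou 0.804
fork ['side'] [ 4.48968e+02 -8.62100e+00  9.20000e-02] iou 0.652
wheel_unit top 0.58 5575
wheel_unit side 0.92 774
wheel_unit ['top', 'side'] [6.14351e+02 2.49051e+02 2.58000e-01] iou 0.56
wheel_unit ['top'] [6.14331e+02 2.48754e+02 2.57000e-01] iou 0.965
wheel_unit ['side'] [6.16781e+02 2.52172e+02 2.77000e-01] iou 0.156
tape_roll [(0.67, array([189.7, 352.5]), array([701. ,  13.6,   0. ]))]
washer [(0.71, array([153.4, 353.7]), array([790.8,  10.8,   0. ]))]
grease_tin [(0.87, array([152.8, 387.6]), array([794.1, -70.9,   0. ]))]
screwdriver [(0.78, array([353. , 266.9]), array([319.1, 205.7,   0. ]))]
pliers [(0.72, array([340.1, 447. ]), array([ 351.9, -205.1,    0. ]))]
```

```bash
python3 -c "
from station import finish_job
print(finish_job())"
```

```text
the job is handed in; nothing more can be done
None
```

The clip is refitted on the axle, the fork is laid flat back near its starting place clear of the wheel, and the job is handed in at about 23 s of the 72 s allowed.

- **Fitting the clip:** I gripped the fork by its handle and pushed it onto the clip until it stopped against the wall. I lifted the clip off the stand and pushed it along the flats. The push peaked at about 21 N and held near 16 N. It then snapped: the tool jumped about 6 mm for 2 mm commanded and the force fell to 9 N. A further small push to about 14 N gave no movement, so it was hard home.
- **Drawing off:** The highest pull I read was about 2.5 N. The side and top pictures then showed the clip round the axle and the fork empty.
- **Laying down:** The fork fit put it flat at (449, -9) mm. The last press of the fork on the bench read about 14 N, then I eased off and released.
- **Other things:** Tape roll, screwdriver and pliers read where they started or where they show in the first pictures. The washer read within about 10 mm in the top camera, against its own low-confidence first reading. I took only one reading of the grease tin, and did not measure the cleaner and glove box again.

Checks that failed or disagreed:
- The last combined picture could not be viewed, because the 12-picture limit was reached.
- In the final side picture the arm hid the wheel, so the networks' side readings of the clip and wheel were useless.
- In the final top picture the clip read 610.8, 249.3 against an axle at about 615, 250. That is low confidence (0.43) and within that network's scatter, so I rely on the felt snap and hard stop for "home".

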